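# Lock the air filter unit's slotted quarter-turn screw

### The arm

A 6-joint arm with a two-finger parallel gripper is mounted at the origin on a cart in front of the work surface, level with it; the furniture and walls round the work are solid. World frame = base frame: x ahead of the robot, y to its left, z up, the work surface at z = 0. Lengths are in mm, angles in rad, forces in N, time in s.
With the tool pointing down it reaches from about 275 to 1000 mm from the base axis. Payload 8.4 kg.
Tool frame: the origin (TCP) lies midway between the tips of the shut fingers; the grasp point (between the pads) lies 19 mm behind it; z points along the fingers, y is the line along which they close (so a half turn about z gives the same grasp; the last joint's range is limited). The gripper opens to 85 mm and grips with 20 to 120 N. Pads are 22 mm wide; open, the fingers measure 114 mm over their backs; the gripper's body (76 mm by 85 mm) begins 54 mm behind the grasp point. The pads swing forward as they close: fully open they stand 13 mm farther back than shut.
Start: joints at [-1.351, 0.353, 1.633, -0, 1.155, -0.002], TCP at [137.489, -609.692, 195.381] pointing down, gripper open.
Joint ranges: [-2.63, 2.63], [-0.92, 2.1], [0.06, 2.66], [-1.3, 4.44], [0, 2.69], [-3.02, 3.02]. Speed limits (rad/s): [2.22, 2.22, 2.79, 3.14, 3.14, 3.14].

### API

Orientations are given as [roll, pitch, yaw] about the fixed x, y, z axes, in that order (R = Rz(yaw) Ry(pitch) Rx(roll)).
In Python, from rig import telemetry, optics, r gives the robot as it stands.
- The arm moves only by the tool play_rows, never from a script. Its arguments are lists of equal length, an entry for each row: "dp": the shift along the tool's x, y, z in units of 40 mm (1.0 is 40 mm), a list of three; "rot": the turn, a rotation vector about the tool's x, y, z in units of 6 degrees (1.0 is 6 degrees), a list of three. In form: {"dp": [[tx, ty, tz], ...], "rot": [[ax, ay, az], ...]}. A call has 1 to 5 rows; each row is the pose to reach, as a shift and turn from the pose commanded when the call began, along the tool's axes at that moment; what a row does not reach only later rows make up. A row lasts 1/12 s, in which the tool goes at most 41.7 mm and 7.16 degrees, less where a joint would pass 70% of its speed; a pose out of reach is approached as far as the arm can. A call with a gripper value outside its range is refused whole. "fingers" is the opening, from 0 (shut) to 1 (fully open), set as the call begins (left out, the last holds). The fingers move at their own pace and stop on an object; "grip_force" is the grip in N (left out, the last holds). Time passes only in rows, so rows that repeat a pose let the fingers close. It gives the time, the measured TCP pose, the force, the opening and the grip force at its end, in the units of the state.
- telemetry.sense(): the state, without advancing time (a new reading comes with each control period).
- optics.grab_frame(name): name is "scene" or "top"; returns a dict with "color" (384x512x3 uint8, red, green, blue), "mtx" (3x3 intrinsics, pixels), "D" ([k1, k2, p1, p2, k3] as OpenCV has them; the pictures are not rectified), "R" (3x3) and "t" (3): a world point X has camera coordinates R X + t. Camera axes: x right, y down, z forward; pixel columns grow to the right and rows downward; lengths in mm; the calibration is good to about 2 mm. A picture is of the moment at which its call begins. There is no depth.
- r.sign_off(): hands the job in; it is judged then, once.
The state is a dict: "clock": time; "qpos": joint angles; "qvel": joint speeds; "joint_efforts": joint torques, N m; "eef_pos": TCP position; "tcp_rot": TCP orientation; "contact_force": force on the tool from outside, world axes, zero at the start; "wrist_torque": the same for the moment, N m; "opening": opening from 0.0 (shut) to 1.0 (fully open); "grasp_force": force on a finger pad.
Only numpy, scipy, OpenCV 4.12 (cv2) and the standard library are available. Lean on these libraries where they do the work, as an engineer would, in place of code of your own. Each camera call takes 0.05 s, during which the arm holds its last target. There are 200 camera calls.

### The job

Take the flat-bladed driver from its stand and use it to turn the slotted lock screw on top of the air filter unit clockwise (seen from above) until it is fully home against its stop, keeping the blade seated in the slot, pressing only lightly and not forcing it against the stop. Then put the driver back into its stand, blade down, and leave the air coupler and air cap near the unit where they are.

Things in the scene. Friction and masses are not known exactly. Their poses are not given: they have to be found in the camera images.
- driver_grip (a point): flat-bladed driver, upright in its stand, blade down. Point: centre of its black handle (28 x 22 x 60 mm along own x, y, z; z up), 88 mm above the blade's tip, 30 mm above the handle's underside, which rests on the stand. Grasp it across the 22 mm (own y); the handle stands clear above the stand. About 0.12 kg
- driver_tip (a point): middle of the driver blade's lower edge, 88 mm below driver_grip on the driver's axis, same axes. The steel blade is 20 mm wide along own x, 2.5 mm thick along own y, 12 mm high; above it an 8 mm round shank runs up to the handle's underside
- stand_mouth (a point): driver stand: grey plastic block 76 x 60 x 72 mm on a dark foot plate 100 x 76 mm, fixed, place and yaw differ. Point: centre of the block's top (72 mm up), in the middle of a vertical through hole 24 mm long along own x, 12 mm wide along own y. With the driver in place driver_grip is 30 mm above this point and the blade lies along x
- unit: air filter unit: light metal block with grey cover 108 x 80 mm (own x, y), top 48 mm above the bench, foot plate 120 x 90 mm, brass hose ports on its +y and -y sides, small round gauge on its -x face; fixed, place and yaw differ. Origin: centre of its underside. It carries the lock screw on its middle
- screw_axis (a point): point on the unit's cover top on the lock screw's vertical axis. The round steel screw head (26 mm diameter) stands above it; its top is 15 to 41 mm above this point at joint 0, different each time and not measured: find it by touch. The head rides on a spring: yields down at most 2 mm, from about 4 N on, 2.5 N per mm
- lock_screw (a joint): lock screw angle, rad, growing clockwise seen from above: starts 0 to 0.3; 1.5 is home, a slightly springy stop. The head has one straight slot across its centre, 4.5 mm wide, 3.5 mm deep, mouth chamfered; slot along screw_axis x at 0, turning with the screw. Turning takes about 0.05 N m; the head sinks 3.45 mm per rad, so the blade must follow it down. It stays where left
- air_coupler: bystander: brass air coupler 66 x 25 x 25 mm lying on the bench between stand and unit; origin: centre of its underside
- air_cap: bystander: spray gun air cap, 31 mm across, 24 mm high, on the bench behind the unit; origin: centre of its underside

How it is judged:
By the outcome, as a careful person would: the job done as asked, in the order asked, and still so for the second after the job is handed in, with the robot touching nothing.
It also fails if it takes over 67 s, if anything falls off the work surface, if the arm or the gripper's body presses on something with over 40 N, if the wrist force passes 120 N, or if a joint passes its speed limit or range.

## Working session

There is one attempt and no reset: what is moved stays moved. The work goes in short steps, Python scripts to look and compute and a tool call to move; the robot and the scene stay as the last step left them, time stands still between calls to the robot, and variables do not carry over. Pictures are saved under pics/ and viewed, at most 10 in all, crops included, and the job is handed in when it is done.

Besides the shell and the picture viewer there is one more tool, called after "Call:" by a JSON object that holds its "method" and its "body", one argument or row to a line. play_rows: Moves the arm, as the interface text tells. Its arguments: {"type":"object","properties":{"dp":{"type":"array"},"rot":{"type":"array"},"fingers":{"type":"number"},"grip_force":{"type":"number"}},"required":["dp","rot"]}

```bash
mkdir -p pics; ls
python3 - <<'E'
from rig import telemetry, optics, r
import cv2
s=telemetry.sense()
print({k:s[k] for k in ('clock','eef_pos','tcp_rot','contact_force','opening')})
for n in ('scene','top'):
    f=optics.grab_frame(n); cv2.imwrite(f'pics/{n}0.png',cv2.cvtColor(f['color'],cv2.COLOR_RGB2BGR))
    print(n,f['mtx'],f['D'],f['R'],f['t'])
E
```

```text
pics
{'clock': 0.0, 'eef_pos': array([ 137.37655322, -609.15193657,  194.63671882]), 'tcp_rot': array([-3.14013507e+00, -1.69160598e-05,  2.21790242e-01]), 'contact_force': array([-1.34922369,  0.0912048 ,  1.44051884]), 'opening': 0.9987327309038222}
scene [[438.14011165   0.         253.89958878]
 [  0.         438.14011165 191.08796033]
 [  0.           0.           1.        ]] [-0.16613852  0.          0.          0.          0.        ] [[ 0.75823893 -0.65175086  0.01716221]
 [-0.46750783 -0.56186361 -0.68245564]
 [ 0.45443387  0.50944097 -0.7307255 ]] [-543.52466619  220.49248314  756.94554883]
top [[355.29368291   0.         252.73924193]
 [  0.         355.29368291 192.56336564]
 [  0.           0.           1.        ]] [-0.06663787  0.          0.          0.          0.        ] [[ 0.03013272 -0.99912901 -0.02886584]
 [-0.99024478 -0.02590935 -0.13690864]
 [ 0.1360415   0.03270967 -0.99016301]] [-168.42427223  594.42404097  859.85274852]
```

View pics/scene0.png

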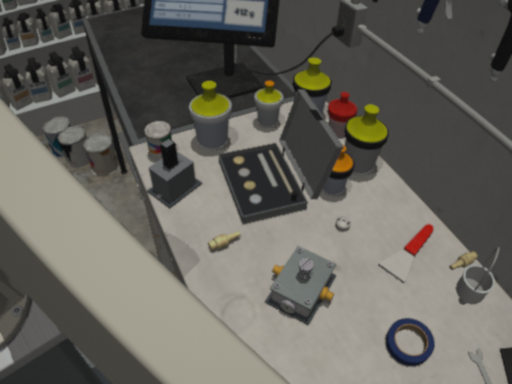

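View pics/top0.png

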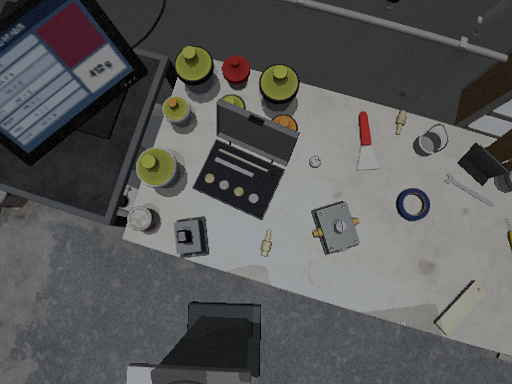

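```bash
cat > h.py <<'E'
import numpy as np, cv2
from rig import telemetry, optics, r
def grab(n): return optics.grab_frame(n)
def ray(f,uv):
    p=cv2.undistortPoints(np.array(uv,float).reshape(-1,1,2),f['mtx'],f['D']).reshape(-1,2)
    d=np.c_[p,np.ones(len(p))]@f['R']; c=-f['R'].T@f['t']
    return c,d/np.linalg.norm(d,axis=1)[:,None]
def plane(f,uv,z):
    c,d=ray(f,uv); return c+d*((z-c[2])/d[:,2])[:,None]
def tri(f,u,g,v):
    c,d=ray(f,[u]);e,k=ray(g,[v]);A=np.c_[d[0],-k[0]]
    s=np.linalg.lstsq(A,e-c,rcond=None)[0]; a=c+s[0]*d[0];b=e+s[1]*k[0]
    return (a+b)/2,np.linalg.norm(a-b)
def proj(f,X): return cv2.projectPoints(np.array(X,float).reshape(-1,1,3),cv2.Rodrigues(f['R'])[0],f['t'],f['mtx'],f['D'])[0].reshape(-1,2)
E
python3 - <<'E'
from h import *
f=grab('scene');g=grab('top')
def crop(im,x,y,w,h,s): return cv2.resize(im['color'][y:y+h,x:x+w],None,fx=s,fy=s,interpolation=cv2.INTER_CUBIC)
a=crop(f,145,130,66,50*1+25,6)[:450]; 
T=[cv2.resize(i,(400,300),interpolation=cv2.INTER_CUBIC) for i in (f['color'][135:210,135:235],f['color'][240:330,250:370][:, :],g['color'][210:264,160:232],g['color'][198:258,300:380])]
cv2.imwrite('pics/c1.png',cv2.cvtColor(np.vstack([np.hstack(T[:2]),np.hstack(T[2:])]),cv2.COLOR_RGB2BGR))
print(tri(f,(172,157),g,(184,237)),tri(f,(305,265),g,(340,227)))
E
```

```text
(array([485.21011773,   2.7642969 ,  93.06231881]), np.float64(8.607763927121933)) (array([ 517.08526086, -363.03238105,   81.47842725]), np.float64(2.4867255129093047))
```

View pics/c1.png

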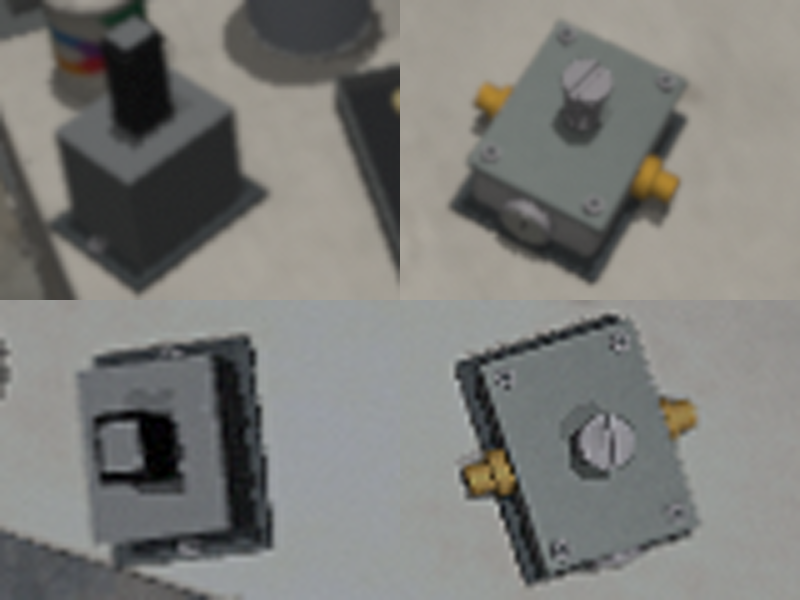

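```bash
cat > m.py <<'E'
from h import *
f=grab('scene');g=grab('top')
S=lambda x,y:(135+x/4-.4,135+y/4-.4)
U=lambda x,y:(250+(x-400)*.3-.35,240+y*.3-.35)
TS=lambda x,y:(160+x*.18-.4,210+(y-300)*.18-.4)
TU=lambda x,y:(300+(x-400)*.2-.4,198+(y-300)*.2-.4)
def go(n,P):
    R=[]
    for a,b in P:
        X,e=tri(f,a,g,b); R.append(X); print(n,X.round(1),round(e,1))
    return np.array(R)
# image top-view: corners
st=go('stand',[(S(57,135),TS(78,372)),(S(237,110),TS(232,530)) ,(S(128,183),TS(93,542))])
st=go('stand2',[(S(57,135),TS(93,542)),(S(128,183),TS(232,530)),(S(237,110),TS(212,355))])
print('c',(st[0]+st[2])/2,[np.degrees(np.arctan2(*(st[i+1]-st[i])[1::-1])) for i in (0,1)],[np.linalg.norm(st[i+1]-st[i]) for i in (0,1)])
un=go('unit',[(U(560,20),TU(628,322)),(U(688,83),TU(697,520)),(U(598,228),TU(555,578)),(U(470,168),TU(485,363))])
un=go('unit2',[(U(560,20),TU(485,363)),(U(688,83),TU(628,322)),(U(598,228),TU(697,520)),(U(470,168),TU(555,578))])
print('c',un.mean(0),[np.degrees(np.arctan2(*(un[(i+1)%4]-un[i])[1::-1])) for i in range(4)],[np.linalg.norm(un[(i+1)%4]-un[i]) for i in range(4)])
print('head',tri(f,U(587,82),g,TU(608,443)), 'handletop',tri(f,S(135,33),g,TS(120,447)))
for z in(80,):
  a=plane(f,[U(570,98),U(603,68)],z);b=plane(g,[TU(613,470),TU(608,415)],z)
  for q in(a,b):print(q,np.degrees(np.arctan2(*(q[1]-q[0])[1::-1])))
E
python3 m.py
```

```text
stand [492.3  66.3  12.8] 59.1
stand [472.7 -61.4 134.6] 53.3
stand [457.1  25.2  25.9] 40.5
stand2 [443.   27.   68.3] 1.4
stand2 [450.1 -34.5  75.3] 0.3
stand2 [525.8 -22.   71.7] 2.0
c [484.39400743   2.51860165  69.9660628 ] [np.float64(-83.44610123563292), np.float64(9.406943195050514)] [np.float64(62.35451476292379), np.float64(76.87786279968591)]
unit [ 548.7 -351.4  108.5] 57.9
unit [ 499.  -406.7  149. ] 47.5
unit [ 475.9 -379.9    2.2] 68.4
unit [ 540.2 -312.2  -80.4] 68.3
unit2 [ 557.2 -311.1   47.9] 1.3
unit2 [ 581.6 -384.4   43.8] 3.1
unit2 [ 482.5 -416.2   45. ] 1.8
unit2 [ 454.1 -347.4   46.7] 2.1
c [ 518.83997757 -364.77868003   45.88663078] [np.float64(-71.5650831696575), np.float64(-162.2174279404455), np.float64(112.42470818208245), np.float64(19.396766384532818)] [np.float64(77.43992222690515), np.float64(104.16115062003686), np.float64(74.50957138664245), np.float64(109.35226241720888)]
head (array([ 518.18457218, -364.57512595,   84.67459159]), np.float64(0.6447681282673122)) handletop (array([484.57939667,   1.92175061, 132.92152743]), np.float64(3.088995524575798))
[[ 507.41287115 -364.14392764   80.        ]
 [ 533.62369087 -362.1593621    80.        ]] 4.329917434841563
[[ 505.45689983 -367.74538751   80.        ]
 [ 531.45367076 -365.39120134   80.        ]] 5.1744128440411155
```

Call:
{"method": "play_rows", "body": {
  "dp": [
    [0.5,-0.55,0],
    [1.2,-1.3,0],
    [1.88,-2.06,0],
    [2.57,-2.82,0],
    [3.26,-3.58,0]
  ],
  "rot": [
    [0,0,0.14],
    [0,0,0.28],
    [0,0,0.42],
    [0,0,0.56],
    [0,0,0.7]
  ],
  "fingers": 1
}}

```text
clock: 0.72
eef_pos: [233.6, -439.6, 195.3]
tcp_rot: [3.142, -0.0, 0.147]
contact_force: [1.2, 0.4, 0.3]
opening: 0.997
grasp_force: 0.0
```

```bash
cat >> h.py <<'E'
from scipy.spatial.transform import Rotation as Ro
def S():
    s=telemetry.sense(); print('t',round(s['clock'],2),'p',np.round(s['eef_pos'],2),'rpy',np.round(s['tcp_rot'],4),'F',np.round(s['contact_force'],2),'M',np.round(s['wrist_torque'],3),'op',round(s['opening'],3),'g',np.round(s['grasp_force'],1),'q',np.round(s['qpos'],2)); return s
def plan(p,yawdeg):
    s=S(); R=Ro.from_euler('xyz',s['tcp_rot']); d=R.inv().apply(np.array(p)-s['eef_pos'])/40
    v=(R.inv()*Ro.from_euler('xyz',[np.pi,0,np.radians(yawdeg)])).as_rotvec(degrees=True)/6
    print('dp',d.round(3),'rot',v.round(3),'rows',np.linalg.norm(d).round(2))
E
python3 -c "
from h import *
plan([484.5,2.3,190],8.5)"
```

```text
t 0.72 p [ 233.57 -439.64  195.3 ] rpy [ 3.1416e+00 -1.0000e-04  1.4710e-01] F [1.21 0.45 0.26] M [-0.051 -0.013 -0.021] op 0.997 g 0.0 q [-1.09  0.15  1.9   0.    1.09  0.34]
dp [  7.824 -10.01    0.133] rot [ 0.    -0.001 -0.012] rows 12.71
```

Call:
{"method": "play_rows", "body": {
  "dp": [
    [0.62,-0.79,0],
    [1.24,-1.58,0],
    [1.86,-2.37,0],
    [2.48,-3.16,0],
    [3.1,-3.95,0]
  ],
  "rot": [
    [0,0,0],
    [0,0,0],
    [0,0,0],
    [0,0,0],
    [0,0,0]
  ]
}}

```text
clock: 1.13
eef_pos: [332.9, -265.0, 195.6]
tcp_rot: [3.141, -0.0, 0.148]
contact_force: [0.3, -0.4, -0.5]
opening: 1.005
grasp_force: 0.0
```

Call:
{"method": "play_rows", "body": {
  "dp": [
    [0.62,-0.79,0],
    [1.24,-1.58,0],
    [1.86,-2.37,0],
    [2.48,-3.16,0],
    [3.1,-3.95,0]
  ],
  "rot": [
    [0,0,0],
    [0,0,0],
    [0,0,0],
    [0,0,0],
    [0,0,0]
  ]
}}

```text
clock: 1.55
eef_pos: [432.4, -90.2, 195.7]
tcp_rot: [3.141, -0.001, 0.149]
contact_force: [0.6, -1.3, 0.2]
opening: 0.998
grasp_force: 0.0
```

```bash
python3 -c "
from h import *
plan([484.5,2.3,190],8.5)"
```

```text
t 1.55 p [432.4  -90.15 195.71] rpy [ 3.1412e+00 -8.0000e-04  1.4860e-01] F [ 0.61 -1.31  0.24] M [-0.041 -0.055  0.018] op 0.998 g 0.0 q [-0.21  0.06  2.01 -0.    1.07  1.21]
dp [ 1.63  -2.093  0.143] rot [ 0.003 -0.008  0.002] rows 2.66
```

Call:
{"method": "play_rows", "body": {
  "dp": [
    [0.55,-0.7,0],
    [1.1,-1.4,0.05],
    [1.55,-2.0,0.1],
    [1.63,-2.09,0.14],
    [1.63,-2.09,0.14]
  ],
  "rot": [
    [0,0,0],
    [0,0,0],
    [0,0,0],
    [0,0,0],
    [0,0,0]
  ]
}}

```text
clock: 1.97
eef_pos: [484.3, 1.7, 189.4]
tcp_rot: [-3.141, 0.0, 0.151]
contact_force: [-0.1, -0.9, 0.7]
opening: 1.0
grasp_force: 0.0
```

```bash
python3 -c "
from h import *
plan([484.5,2.3,87],8.5)
f=grab('scene');g=grab('top')
T=[cv2.resize(i,(400,400),interpolation=cv2.INTER_CUBIC) for i in (f['color'][95:195,120:220],g['color'][180:280,140:240])]
cv2.imwrite('pics/c2.png',cv2.cvtColor(np.hstack(T),cv2.COLOR_RGB2BGR))"
```

```text
t 1.97 p [484.29   1.72 189.41] rpy [-3.1415e+00  4.0000e-04  1.5150e-01] F [-0.14 -0.86  0.7 ] M [-0.028  0.1   -0.059] op 1.0 g 0.0 q [0.   0.14 1.93 0.   1.07 1.42]
dp [ 0.008 -0.013  2.56 ] rot [-0.001  0.004  0.03 ] rows 2.56
```

View pics/c2.png

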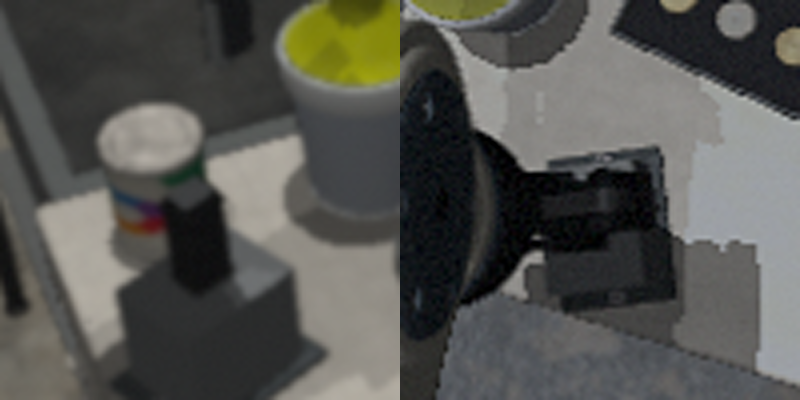

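```bash
python3 -c "
from h import *
f=grab('scene')
P=[[484,2,190],[484,44,203],[484,-40,203],[484,2,132],[484,2,244]]
print((proj(f,P)-[120,95])*4)
cv2.imwrite('pics/c3.png',cv2.cvtColor(f['color'],cv2.COLOR_RGB2BGR))"
```

```text
[[175.18340946 102.4035527 ]
 [126.74054732  41.74530656]
 [219.81548053 122.57577948]
 [189.51277239 193.17123103]
 [160.9495539   10.19651802]]
```

View pics/c3.png

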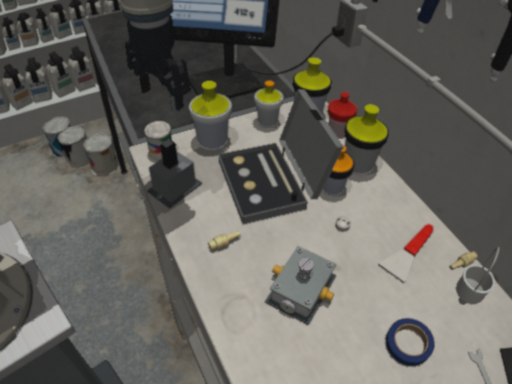

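```bash
python3 -c "
from h import *
f=grab('scene');g=grab('top')
P=[[484,2,190],[484+6,2-42,203],[484-6,44,203],[484+8,-55,203],[484-8,59,203],[484,2,263]]
ims=[]
for im,(x,y) in ((f,(110,60)),(g,(140,180))):
    k=cv2.resize(im['color'][y:y+130,x:x+100],None,fx=4,fy=4,interpolation=cv2.INTER_CUBIC)
    k=(255*(k/255.)**.5).astype('uint8')
    for i,p in enumerate((proj(im,P)-[x,y])*4): cv2.circle(k,tuple(int(v) for v in p),3,(255,0,0) if i else (0,255,0),-1)
    ims.append(k)
cv2.imwrite('pics/c4.png',cv2.cvtColor(np.hstack(ims),cv2.COLOR_RGB2BGR))"
```

```text
(no output)
```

View pics/c4.png

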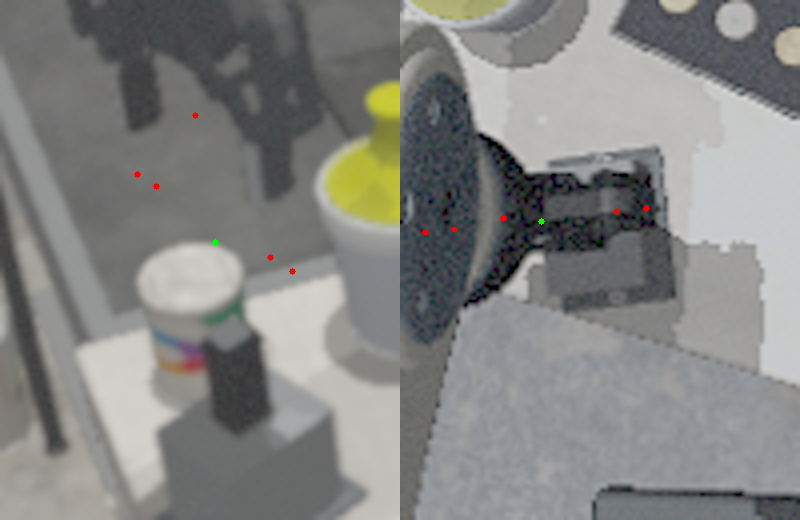

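Call:
{"method": "play_rows", "body": {
  "dp": [
    [0.01,-0.01,0.6],
    [0.01,-0.01,1.3],
    [0.01,-0.01,2.0],
    [0.01,-0.01,2.5],
    [0.01,-0.01,2.56]
  ],
  "rot": [
    [0,0,0.03],
    [0,0,0.03],
    [0,0,0.03],
    [0,0,0.03],
    [0,0,0.03]
  ]
}}

```text
clock: 2.63
eef_pos: [481.3, -0.3, 84.5]
tcp_rot: [-3.141, 0.005, 0.144]
contact_force: [-1.3, 0.7, -0.4]
opening: 0.998
grasp_force: 0.0
```

```bash
python3 -c "
from h import *
f=grab('scene');g=grab('top');S()
P=[[484,2,87],[484+6,2-42,100],[484-6,44,100],[484,2,160]]
ims=[]
for im,(x,y) in ((f,(110,90)),(g,(140,180))):
    k=cv2.resize(im['color'][y:y+130,x:x+100],None,fx=4,fy=4,interpolation=cv2.INTER_CUBIC)
    k=(255*(k/255.)**.5).astype('uint8')
    for i,p in enumerate((proj(im,P)-[x,y])*4): cv2.circle(k,tuple(int(v) for v in p),3,(255,0,0) if i else (0,255,0),-1)
    ims.append(k)
cv2.imwrite('pics/c5.png',cv2.cvtColor(np.hstack(ims),cv2.COLOR_RGB2BGR))"
```

```text
t 2.73 p [ 4.835e+02 -7.000e-02  8.725e+01] rpy [-3.1414e+00  1.6000e-03  1.4410e-01] F [-0.34 -0.52  0.32] M [ 0.    -0.015  0.006] op 0.999 g 0.0 q [-0.    0.28  2.03 -0.    0.84  1.42]
```

View pics/c5.png

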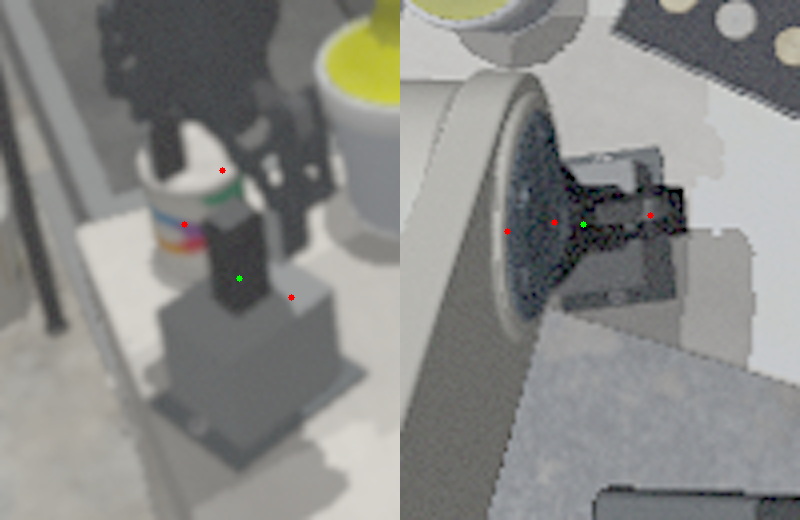

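Call:
{"method": "play_rows", "body": {
  "dp": [
    [0,-0.03,0],
    [0,-0.06,0],
    [0,-0.06,0],
    [0,-0.06,0],
    [0,-0.06,0]
  ],
  "rot": [
    [0,0,0],
    [0,0,0],
    [0,0,0],
    [0,0,0],
    [0,0,0]
  ],
  "fingers": 0.45,
  "grip_force": 60
}}

```text
clock: 3.15
eef_pos: [484.2, 3.1, 88.1]
tcp_rot: [3.141, -0.001, 0.146]
contact_force: [-0.1, 0.4, 0.1]
opening: 0.445
grasp_force: 0.0
```

```bash
python3 -c "
from h import *
f=grab('scene');g=grab('top');S()
P=[[484,2,87],[484+3,2-19,93],[484-3,21,93],[484,2,160]]
ims=[]
for im,(x,y) in ((f,(110,90)),(g,(140,180))):
    k=cv2.resize(im['color'][y:y+130,x:x+100],None,fx=4,fy=4,interpolation=cv2.INTER_CUBIC)
    k=(255*(k/255.)**.5).astype('uint8')
    for i,p in enumerate((proj(im,P)-[x,y])*4): cv2.circle(k,tuple(int(v) for v in p),3,(255,0,0) if i else (0,255,0),-1)
    ims.append(k)
cv2.imwrite('pics/c6.png',cv2.cvtColor(np.hstack(ims),cv2.COLOR_RGB2BGR));S();S()"
```

```text
t 3.25 p [484.03   3.09  87.74] rpy [ 3.1415e+00 -6.0000e-04  1.4550e-01] F [0.02 0.12 0.84] M [ 0.003  0.054 -0.015] op 0.451 g 0.0 q [ 0.    0.28  2.03 -0.    0.84  1.43]
t 3.25 p [484.03   3.09  87.74] rpy [ 3.1415e+00 -6.0000e-04  1.4550e-01] F [0.02 0.12 0.84] M [ 0.003  0.054 -0.015] op 0.451 g 0.0 q [ 0.    0.28  2.03 -0.    0.84  1.43]
t 3.25 p [484.03   3.09  87.74] rpy [ 3.1415e+00 -6.0000e-04  1.4550e-01] F [0.02 0.12 0.84] M [ 0.003  0.054 -0.015] op 0.451 g 0.0 q [ 0.    0.28  2.03 -0.    0.84  1.43]
```

View pics/c6.png

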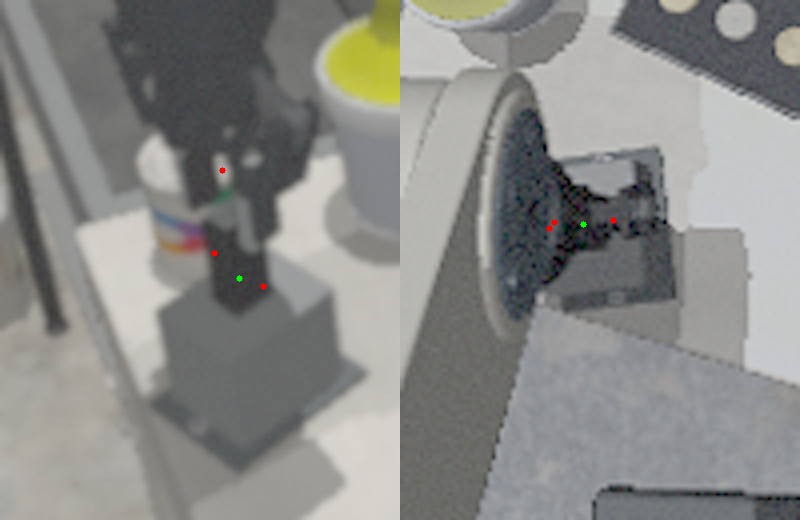

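Call:
{"method": "play_rows", "body": {
  "dp": [
    [0,0.01,0.05],
    [0,0.02,0.1],
    [0,0.02,0.15],
    [0,0.02,0.18],
    [0,0.02,0.18]
  ],
  "rot": [
    [0,0,0],
    [0,0,0],
    [0,0,0],
    [0,0,0],
    [0,0,0]
  ]
}}

```text
clock: 3.67
eef_pos: [483.6, 2.2, 79.7]
tcp_rot: [-3.141, 0.001, 0.145]
contact_force: [0.2, 0.4, 0.4]
opening: 0.449
grasp_force: 0.0
```

Call:
{"method": "play_rows", "body": {
  "dp": [
    [0,0,0.02],
    [0,0,0.03],
    [0,0,0.05],
    [0,0,0.06],
    [0,0,0.06]
  ],
  "rot": [
    [0,0,0],
    [0,0,0],
    [0,0,0],
    [0,0,0],
    [0,0,0]
  ]
}}

```text
clock: 4.08
eef_pos: [483.9, 2.3, 77.7]
tcp_rot: [-3.142, 0.0, 0.145]
contact_force: [0.4, 0.8, 0.3]
opening: 0.449
grasp_force: 0.0
```

Call:
{"method": "play_rows", "body": {
  "dp": [
    [0,0,0],
    [0,0,0],
    [0,0,0],
    [0,0,0],
    [0,0,0]
  ],
  "rot": [
    [0,0,0],
    [0,0,0],
    [0,0,0],
    [0,0,0],
    [0,0,0]
  ],
  "fingers": 0,
  "grip_force": 60
}}

```text
clock: 4.5
eef_pos: [484.2, 2.3, 78.0]
tcp_rot: [3.142, -0.0, 0.145]
contact_force: [-1.6, 0.0, 4.7]
opening: 0.244
grasp_force: 59.2
```

```bash
python3 -c "
from h import *
S()"
```

```text
t 4.5 p [484.18   2.27  78.04] rpy [ 3.1416e+00 -5.0000e-04  1.4530e-01] F [-1.6   0.03  4.74] M [0.055 0.075 0.011] op 0.244 g 59.2 q [0.   0.29 2.03 0.   0.82 1.43]
```

Call:
{"method": "play_rows", "body": {
  "dp": [
    [0,0,-0.2],
    [0,0,-0.7],
    [0,0,-1.4],
    [0,0,-2.1],
    [0,0,-2.5]
  ],
  "rot": [
    [0,0,0],
    [0,0,0],
    [0,0,0],
    [0,0,0],
    [0,0,0]
  ]
}}

```text
clock: 4.92
eef_pos: [484.7, 2.3, 180.7]
tcp_rot: [3.141, -0.002, 0.145]
contact_force: [0.7, 0.4, -0.5]
opening: 0.24
grasp_force: 58.8
```

```bash
python3 -c "
from h import *
plan([518.2,-364.6,178],4.8)"
```

```text
t 4.92 p [484.75   2.26 180.73] rpy [ 3.1413e+00 -2.4000e-03  1.4540e-01] F [ 0.75  0.42 -0.53] M [ 0.069 -0.037 -0.019] op 0.24 g 58.8 q [0.   0.15 1.94 0.   1.05 1.43]
dp [-0.501  9.196  0.07 ] rot [ 0.003 -0.023  0.588] rows 9.21
```

Call:
{"method": "play_rows", "body": {
  "dp": [
    [-0.03,0.6,0],
    [-0.08,1.5,0],
    [-0.14,2.5,0],
    [-0.2,3.5,0],
    [-0.25,4.5,0]
  ],
  "rot": [
    [0,0,0.1],
    [0,0,0.2],
    [0,0,0.3],
    [0,0,0.45],
    [0,0,0.59]
  ]
}}

```text
clock: 5.33
eef_pos: [499.7, -178.9, 178.2]
tcp_rot: [3.142, -0.0, 0.083]
contact_force: [1.0, 0.1, -1.5]
opening: 0.242
grasp_force: 58.9
```

```bash
python3 -c "
from h import *
plan([518.2,-364.6,178],4.8)"
```

```text
t 5.33 p [ 499.72 -178.92  178.25] rpy [ 3.1416e+00 -1.0000e-04  8.3400e-02] F [ 1.03  0.15 -1.54] M [ 0.045 -0.067  0.012] op 0.242 g 58.9 q [-0.35  0.23  1.85  0.    1.06  1.14]
dp [0.074 4.664 0.006] rot [ 0.    -0.001 -0.004] rows 4.66
```

Call:
{"method": "play_rows", "body": {
  "dp": [
    [0.02,1.0,0],
    [0.03,2.0,0],
    [0.05,3.0,0],
    [0.07,4.0,0],
    [0.07,4.66,0]
  ],
  "rot": [
    [0,0,0],
    [0,0,0],
    [0,0,0],
    [0,0,0],
    [0,0,0]
  ]
}}

```text
clock: 5.75
eef_pos: [518.2, -366.4, 178.0]
tcp_rot: [3.141, -0.0, 0.082]
contact_force: [1.1, -0.2, -0.7]
opening: 0.244
grasp_force: 58.9
```

Call:
{"method": "play_rows", "body": {
  "dp": [
    [0,0,0],
    [0,0,0]
  ],
  "rot": [
    [0,0,0],
    [0,0,0]
  ]
}}

```text
clock: 5.92
eef_pos: [517.8, -363.8, 177.4]
tcp_rot: [-3.141, 0.001, 0.081]
contact_force: [0.6, 1.4, -1.9]
opening: 0.238
grasp_force: 59.1
```

```bash
python3 -c "
from h import *
f=grab('scene');g=grab('top');plan([518.2,-364.6,160],4.8)
ims=[]
for im,(x,y) in ((f,(265,200)),(g,(290,180))):
    k=cv2.resize(im['color'][y:y+100,x:x+80],(400,500),interpolation=cv2.INTER_CUBIC)
    ims.append((255*(k/255.)**.6).astype('uint8'))
cv2.imwrite('pics/c7.png',cv2.cvtColor(np.hstack(ims),cv2.COLOR_RGB2BGR))
for z in (110,114,118,120):print(z,(proj(f,[518.2,-364.6,z])-[265,200])*5)"
```

```text
t 6.02 p [ 517.94 -361.82  177.55] rpy [-3.1404e+00  8.0000e-04  8.3500e-02] F [ 0.43  1.37 -0.95] M [-0.002 -0.039 -0.008] op 0.241 g 59.1 q [-0.61  0.38  1.63  0.    1.13  0.87]
dp [0.001 0.07  0.439] rot [-0.011  0.008 -0.003] rows 0.44
110 [[211.01820445 279.227346  ]]
114 [[212.33703227 272.36142104]]
118 [[213.66595528 265.43684992]]
120 [[214.33423433 261.95236058]]
```

View pics/c7.png

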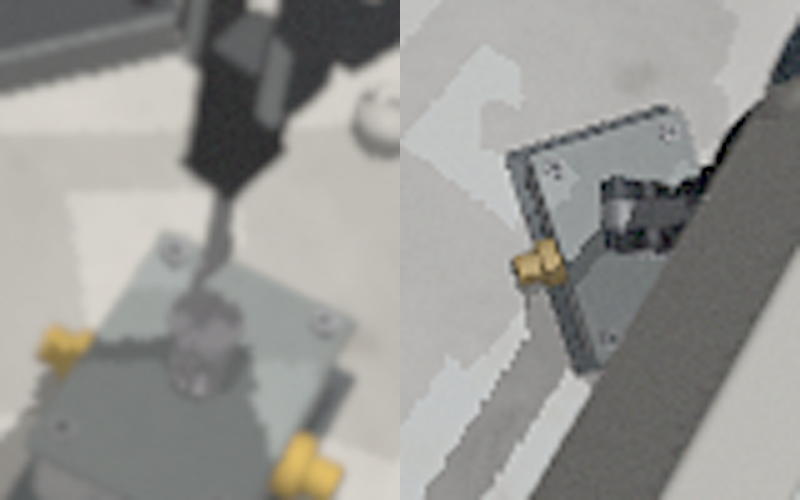

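Call:
{"method": "play_rows", "body": {
  "dp": [
    [0,0,0.15],
    [0,0,0.35],
    [0,0,0.5],
    [0,0,0.5],
    [0,0,0.5]
  ],
  "rot": [
    [0,0,0],
    [0,0,0],
    [0,0,0],
    [0,0,0],
    [0,0,0]
  ]
}}

```text
clock: 6.43
eef_pos: [518.1, -362.0, 157.0]
tcp_rot: [-3.141, 0.001, 0.084]
contact_force: [0.3, 0.5, -0.1]
opening: 0.241
grasp_force: 59.1
```

Call:
{"method": "play_rows", "body": {
  "dp": [
    [0,0,0],
    [0,0,0],
    [0,0,0]
  ],
  "rot": [
    [0,0,0],
    [0,0,0],
    [0,0,0]
  ]
}}

```text
clock: 6.68
eef_pos: [518.7, -362.9, 158.1]
tcp_rot: [3.141, -0.0, 0.084]
contact_force: [-0.9, -0.1, -1.5]
opening: 0.237
grasp_force: 59.1
```

```bash
python3 -c "
from h import *
plan([518.3,-364.9,151],4.8)"
```

```text
t 6.68 p [ 518.67 -362.92  158.1 ] rpy [ 3.1412e+00 -4.0000e-04  8.3600e-02] F [-0.89 -0.06 -1.46] M [-0.018 -0.004  0.062] op 0.237 g 59.1 q [-0.61  0.4   1.65 -0.    1.09  0.87]
dp [-0.014  0.048  0.177] rot [ 0.004 -0.004 -0.002] rows 0.18
```

```bash
cat >> h.py <<'E'
def avg(n=8):
    P=[]
    for i in range(n):
        optics.grab_frame('top'); s=telemetry.sense()
        P.append(np.r_[s['eef_pos'],s['contact_force'],s['wrist_torque'],s['tcp_rot'][2]*57.3])
    P=np.array(P);print('avg',P.mean(0).round(3),'sd',P.std(0).round(2)); return P.mean(0)
def plan2(p,yaw,n=8):
    a=avg(n); y=np.radians(a[9]); R=Ro.from_euler('xyz',[np.pi,0,y]); print(telemetry.sense()['clock'],'dp',(R.inv().apply(np.array(p)-a[:3])/40).round(3),'rotz',((a[9]-yaw)/6).round(3))
E
python3 -c "
from h import *
plan2([518.3,-364.9,151],4.8)"
```

```text
avg [ 5.18520e+02 -3.62884e+02  1.57938e+02  1.97000e-01  1.12000e-01
 -1.08700e+00  1.50000e-02 -1.90000e-02  4.00000e-03  4.78500e+00] sd [0.06 0.04 0.09 0.4  0.49 0.39 0.03 0.04 0.03 0.  ]
7.0833 dp [-0.01   0.05   0.173] rotz -0.002
```

Call:
{"method": "play_rows", "body": {
  "dp": [
    [-0.005,0.025,0.06],
    [-0.01,0.05,0.12],
    [-0.01,0.05,0.17],
    [-0.01,0.05,0.17],
    [-0.01,0.05,0.17]
  ],
  "rot": [
    [0,0,0],
    [0,0,0],
    [0,0,0],
    [0,0,0],
    [0,0,0]
  ]
}}

```text
clock: 7.5
eef_pos: [518.1, -364.8, 150.7]
tcp_rot: [-3.141, 0.0, 0.084]
contact_force: [0.8, 0.2, -1.3]
opening: 0.239
grasp_force: 59.1
```

Call:
{"method": "play_rows", "body": {
  "dp": [
    [0,0,0.01],
    [0,0,0.025],
    [0,0,0.04],
    [0,0,0.05],
    [0,0,0.05]
  ],
  "rot": [
    [0,0,0],
    [0,0,0],
    [0,0,0],
    [0,0,0],
    [0,0,0]
  ]
}}

```text
clock: 7.92
eef_pos: [518.2, -364.8, 148.9]
tcp_rot: [-3.142, 0.0, 0.084]
contact_force: [0.5, -0.2, -0.5]
opening: 0.242
grasp_force: 59.1
```

```bash
python3 -c "
from h import *
plan2([518.3,-364.9,148],4.8,4)"
```

```text
avg [ 5.18217e+02 -3.64824e+02  1.48984e+02 -3.03000e-01 -4.56000e-01
 -1.39100e+00 -1.20000e-02 -1.10000e-02  1.30000e-02  4.78900e+00] sd [0.01 0.01 0.02 0.26 0.28 0.29 0.03 0.02 0.02 0.  ]
8.1167 dp [0.002 0.002 0.025] rotz -0.002
```

No contact yet; step on down in millimetres.

Call:
{"method": "play_rows", "body": {
  "dp": [
    [0,0,0.01],
    [0,0,0.02],
    [0,0,0.025],
    [0,0,0.025]
  ],
  "rot": [
    [0,0,0],
    [0,0,0],
    [0,0,0],
    [0,0,0]
  ]
}}

```text
clock: 8.45
eef_pos: [518.2, -364.8, 147.9]
tcp_rot: [-3.142, 0.0, 0.084]
contact_force: [-0.3, -0.5, -1.9]
opening: 0.24
grasp_force: 59.1
```

Call:
{"method": "play_rows", "body": {
  "dp": [
    [0,0,0.01],
    [0,0,0.02],
    [0,0,0.025],
    [0,0,0.025]
  ],
  "rot": [
    [0,0,0],
    [0,0,0],
    [0,0,0],
    [0,0,0]
  ]
}}

```text
clock: 8.78
eef_pos: [518.2, -364.8, 147.0]
tcp_rot: [3.142, 0.0, 0.084]
contact_force: [0.2, -0.4, -1.5]
opening: 0.242
grasp_force: 59.1
```

Call:
{"method": "play_rows", "body": {
  "dp": [
    [0,0,0.01],
    [0,0,0.02],
    [0,0,0.025],
    [0,0,0.025]
  ],
  "rot": [
    [0,0,0],
    [0,0,0],
    [0,0,0],
    [0,0,0]
  ]
}}

```text
clock: 9.12
eef_pos: [518.4, -364.9, 146.4]
tcp_rot: [3.141, -0.0, 0.084]
contact_force: [-0.8, 1.7, 4.6]
opening: 0.242
grasp_force: 59.7
```

Call:
{"method": "play_rows", "body": {
  "dp": [
    [0,0.01,0],
    [0,0.025,0],
    [0,0.04,0],
    [0,0.05,0],
    [0,0.05,0]
  ],
  "rot": [
    [0,0,0],
    [0,0,0],
    [0,0,0],
    [0,0,0],
    [0,0,0]
  ]
}}

```text
clock: 9.53
eef_pos: [518.4, -366.4, 145.9]
tcp_rot: [-3.141, 0.0, 0.083]
contact_force: [-0.2, 4.2, 5.1]
opening: 0.245
grasp_force: 59.9
```

```bash
python3 -c "
from h import *
avg(4)"
```

```text
avg [ 5.18366e+02 -3.66336e+02  1.45925e+02 -2.63000e-01  4.31300e+00
  4.54800e+00  1.25500e+00  6.80000e-02  1.70000e-02  4.78000e+00] sd [0.02 0.01 0.01 0.18 0.29 0.6  0.02 0.02 0.01 0.  ]
```

Call:
{"method": "play_rows", "body": {
  "dp": [
    [0,-0.02,0],
    [0,-0.04,0],
    [0,-0.06,0],
    [0,-0.075,0],
    [0,-0.075,0]
  ],
  "rot": [
    [0,0,0],
    [0,0,0],
    [0,0,0],
    [0,0,0],
    [0,0,0]
  ]
}}

```text
clock: 10.15
eef_pos: [518.4, -364.8, 146.3]
tcp_rot: [3.14, -0.001, 0.084]
contact_force: [0.2, -2.7, 4.1]
opening: 0.243
grasp_force: 59.8
```

```bash
python3 -c "
from h import *
avg(4)"
```

```text
avg [ 5.18397e+02 -3.64711e+02  1.46267e+02 -1.89000e-01 -3.97400e+00
  4.27100e+00 -9.03000e-01  9.40000e-02 -1.00000e-02  4.79500e+00] sd [0.   0.06 0.02 0.22 0.29 0.49 0.08 0.01 0.03 0.  ]
```

Call:
{"method": "play_rows", "body": {
  "dp": [
    [0,0.02,0],
    [0,0.04,0],
    [0,0.04,0],
    [0,0.04,0],
    [0,0.04,0]
  ],
  "rot": [
    [0,0,0],
    [0,0,0],
    [0,0,0],
    [0,0,0],
    [0,0,0]
  ]
}}

```text
clock: 10.77
eef_pos: [518.3, -365.2, 145.9]
tcp_rot: [-3.141, 0.0, 0.084]
contact_force: [0.6, -0.7, 4.2]
opening: 0.24
grasp_force: 59.9
```

```bash
python3 -c "
from h import *
avg(4)"
```

```text
avg [ 5.18284e+02 -3.65257e+02  1.45963e+02 -1.44000e-01 -3.85000e-01
  4.72200e+00 -2.15000e-01  1.00000e-02  9.00000e-03  4.79000e+00] sd [0.02 0.01 0.02 0.18 0.63 0.75 0.03 0.02 0.02 0.  ]
```

Call:
{"method": "play_rows", "body": {
  "dp": [
    [0,0,0],
    [0,0,0.003],
    [0,0,0.006],
    [0,0,0.01],
    [0,0,0.012]
  ],
  "rot": [
    [0,0,0.5],
    [0,0,1],
    [0,0,1.5],
    [0,0,2],
    [0,0,2.5]
  ]
}}

```text
clock: 11.38
eef_pos: [518.2, -365.0, 145.4]
tcp_rot: [-3.141, 0.0, -0.181]
contact_force: [-0.3, 0.3, 4.4]
opening: 0.243
grasp_force: 59.9
```

```bash
python3 -c "
from h import *
avg(4)"
```

```text
avg [ 5.18211e+02 -3.65045e+02  1.45359e+02  4.00000e-03  6.11000e-01
  5.36700e+00  1.11000e-01 -3.50000e-02 -3.10000e-02 -1.02700e+01] sd [0.02 0.03 0.01 0.29 0.55 0.16 0.04 0.03 0.02 0.18]
```

Call:
{"method": "play_rows", "body": {
  "dp": [
    [0,0,0.004],
    [0,0,0.008],
    [0,0,0.012],
    [0,0,0.016],
    [0,0,0.02]
  ],
  "rot": [
    [0,0,0.5],
    [0,0,1],
    [0,0,1.5],
    [0,0,2],
    [0,0,2.5]
  ]
}}

```text
clock: 12.0
eef_pos: [518.2, -365.0, 144.6]
tcp_rot: [-3.141, 0.0, -0.441]
contact_force: [0.1, 1.7, 4.0]
opening: 0.239
grasp_force: 59.8
```

```bash
python3 -c "
from h import *
avg(4)"
```

```text
avg [ 5.18223e+02 -3.65066e+02  1.44571e+02  2.81000e-01  1.28200e+00
  4.30700e+00  3.31000e-01 -7.20000e-02 -4.00000e-03 -2.52030e+01] sd [0.01 0.03 0.03 0.46 0.3  0.39 0.04 0.01 0.02 0.17]
```

Call:
{"method": "play_rows", "body": {
  "dp": [
    [0,0,0.004],
    [0,0,0.009],
    [0,0,0.014],
    [0,0,0.018],
    [0,0,0.023]
  ],
  "rot": [
    [0,0,0.5],
    [0,0,1],
    [0,0,1.5],
    [0,0,2],
    [0,0,2.5]
  ]
}}

```text
clock: 12.62
eef_pos: [518.3, -365.1, 143.7]
tcp_rot: [-3.141, 0.0, -0.702]
contact_force: [1.5, 1.2, 4.3]
opening: 0.24
grasp_force: 59.8
```

Call:
{"method": "play_rows", "body": {
  "dp": [
    [0,0,0.004],
    [0,0,0.009],
    [0,0,0.014],
    [0,0,0.018],
    [0,0,0.023]
  ],
  "rot": [
    [0,0,0.5],
    [0,0,1],
    [0,0,1.5],
    [0,0,2],
    [0,0,2.5]
  ]
}}

```text
clock: 13.03
eef_pos: [518.3, -365.0, 142.8]
tcp_rot: [-3.141, 0.001, -0.964]
contact_force: [0.5, 2.1, 4.2]
opening: 0.238
grasp_force: 59.8
```

```bash
python3 -c "
from h import *
avg(4)"
```

```text
avg [ 5.18311e+02 -3.65088e+02  1.42792e+02  4.69000e-01  1.61900e+00
  4.43500e+00  5.72000e-01 -2.13000e-01  1.70000e-02 -5.51800e+01] sd [0.01 0.04 0.03 0.29 0.23 0.15 0.05 0.04 0.01 0.16]
```

Call:
{"method": "play_rows", "body": {
  "dp": [
    [0,0,0.003],
    [0,0,0.006],
    [0,0,0.009],
    [0,0,0.012],
    [0,0,0.0135]
  ],
  "rot": [
    [0,0,0.35],
    [0,0,0.7],
    [0,0,1.05],
    [0,0,1.4],
    [0,0,1.5]
  ]
}}

```text
clock: 13.65
eef_pos: [518.3, -365.2, 142.3]
tcp_rot: [-3.141, 0.0, -1.12]
contact_force: [1.1, 2.2, 4.1]
opening: 0.243
grasp_force: 59.8
```

```bash
python3 -c "
from h import *
avg(6)"
```

```text
avg [ 5.18321e+02 -3.65252e+02  1.42288e+02  1.11600e+00  2.91100e+00
  4.42600e+00  7.25000e-01 -3.00000e-01  3.70000e-02 -6.41300e+01] sd [0.01 0.04 0.02 0.11 0.59 0.51 0.04 0.02 0.02 0.03]
```

Call:
{"method": "play_rows", "body": {
  "dp": [
    [0,0,0.002],
    [0,0,0.003],
    [0,0,0.005],
    [0,0,0.006]
  ],
  "rot": [
    [0,0,0.2],
    [0,0,0.4],
    [0,0,0.6],
    [0,0,0.65]
  ]
}}

```text
clock: 14.28
eef_pos: [518.3, -365.4, 142.0]
tcp_rot: [-3.142, 0.0, -1.191]
contact_force: [0.7, 3.3, 3.9]
opening: 0.24
grasp_force: 59.8
```

```bash
python3 -c "
from h import *
avg(6)"
```

```text
avg [ 5.18297e+02 -3.65384e+02  1.42075e+02  1.08100e+00  3.06600e+00
  4.15100e+00  8.86000e-01 -3.75000e-01  2.50000e-02 -6.81260e+01] sd [0.01 0.02 0.02 0.29 0.46 0.35 0.03 0.03 0.02 0.03]
```

Call:
{"method": "play_rows", "body": {
  "dp": [
    [0,0,0.002],
    [0,0,0.004],
    [0,0,0.005],
    [0,0,0.005]
  ],
  "rot": [
    [0,0,0.2],
    [0,0,0.4],
    [0,0,0.5],
    [0,0,0.5]
  ]
}}

```text
clock: 14.92
eef_pos: [518.3, -365.5, 141.9]
tcp_rot: [-3.142, -0.0, -1.242]
contact_force: [1.7, 2.8, 4.3]
opening: 0.24
grasp_force: 59.8
```

```bash
python3 -c "
from h import *
avg(6)"
```

```text
avg [ 5.18288e+02 -3.65424e+02  1.41885e+02  1.30800e+00  3.48200e+00
  4.72400e+00  8.59000e-01 -3.93000e-01  1.70000e-02 -7.11150e+01] sd [0.01 0.01 0.01 0.38 0.59 0.36 0.03 0.02 0.02 0.01]
```

Call:
{"method": "play_rows", "body": {
  "dp": [
    [0,0,0.002],
    [0,0,0.004],
    [0,0,0.005],
    [0,0,0.005]
  ],
  "rot": [
    [0,0,0.2],
    [0,0,0.4],
    [0,0,0.5],
    [0,0,0.5]
  ]
}}

```text
clock: 15.55
eef_pos: [518.3, -365.5, 141.7]
tcp_rot: [-3.142, -0.0, -1.295]
contact_force: [2.2, 3.4, 4.7]
opening: 0.241
grasp_force: 59.8
```

```bash
python3 -c "
from h import *
avg(6)"
```

```text
avg [ 5.18302e+02 -3.65450e+02  1.41701e+02  1.74900e+00  3.15800e+00
  4.48900e+00  8.45000e-01 -4.01000e-01  1.10000e-02 -7.41130e+01] sd [0.01 0.01 0.01 0.25 0.28 0.65 0.05 0.02 0.04 0.01]
```

Call:
{"method": "play_rows", "body": {
  "dp": [
    [0,0,0.001],
    [0,0,0.002],
    [0,0,0.002],
    [0,0,0.002]
  ],
  "rot": [
    [0,0,0.2],
    [0,0,0.4],
    [0,0,0.5],
    [0,0,0.5]
  ]
}}

```text
clock: 16.18
eef_pos: [518.4, -365.5, 141.7]
tcp_rot: [-3.141, -0.0, -1.347]
contact_force: [1.7, 3.8, 4.6]
opening: 0.24
grasp_force: 59.9
```

```bash
python3 -c "
from h import *
avg(6)"
```

```text
avg [ 5.18369e+02 -3.65450e+02  1.41638e+02  2.10100e+00  3.13400e+00
  4.12300e+00  8.40000e-01 -5.54000e-01  8.00000e-02 -7.71130e+01] sd [0.02 0.01 0.02 0.27 0.39 0.49 0.01 0.04 0.02 0.01]
```

Call:
{"method": "play_rows", "body": {
  "dp": [
    [0,0,0.001],
    [0,0,0.002],
    [0,0,0.002],
    [0,0,0.002]
  ],
  "rot": [
    [0,0,0.1],
    [0,0,0.2],
    [0,0,0.3],
    [0,0,0.3]
  ]
}}

```text
clock: 16.82
eef_pos: [518.3, -365.4, 141.6]
tcp_rot: [-3.141, -0.0, -1.378]
contact_force: [2.3, 3.5, 4.8]
opening: 0.24
grasp_force: 59.9
```

```bash
python3 -c "
from h import *
avg(8)"
```

```text
avg [ 5.18313e+02 -3.65441e+02  1.41541e+02  2.29200e+00  3.00900e+00
  4.79300e+00  8.30000e-01 -6.46000e-01  1.39000e-01 -7.89150e+01] sd [0.02 0.01 0.02 0.72 0.47 0.39 0.04 0.02 0.03 0.01]
```

Call:
{"method": "play_rows", "body": {
  "dp": [
    [0,0,0],
    [0,0,0],
    [0,0,0],
    [0,0,0],
    [0,0,0]
  ],
  "rot": [
    [0,0,-0.3],
    [0,0,-0.6],
    [0,0,-1.0],
    [0,0,-1.2],
    [0,0,-1.2]
  ]
}}

```text
clock: 17.63
eef_pos: [518.1, -365.6, 141.5]
tcp_rot: [3.141, -0.0, -1.251]
contact_force: [1.9, 2.6, 4.8]
opening: 0.242
grasp_force: 59.9
```

```bash
python3 -c "
from h import *
avg(4)"
```

```text
avg [ 5.18140e+02 -3.65538e+02  1.41516e+02  1.20600e+00  2.38500e+00
  5.01700e+00  6.07000e-01 -3.58000e-01 -1.90000e-02 -7.17720e+01] sd [0.02 0.01 0.01 0.15 0.53 0.58 0.04 0.02 0.02 0.01]
```

Call:
{"method": "play_rows", "body": {
  "dp": [
    [0,0,-0.05],
    [0,0,-0.15],
    [0,0,-0.4],
    [0,0,-0.8],
    [0,0,-1.0]
  ],
  "rot": [
    [0,0,0],
    [0,0,0],
    [0,0,0],
    [0,0,0],
    [0,0,0]
  ]
}}

```text
clock: 18.25
eef_pos: [518.3, -366.0, 183.3]
tcp_rot: [3.141, -0.001, -1.252]
contact_force: [-0.1, -0.5, -0.8]
opening: 0.241
grasp_force: 59.2
```

```bash
python3 -c "
from h import *
plan([484.2,2.3,182],8.33)
f=grab('scene')
k=cv2.resize(f['color'][230:330,250:370],(720,600),interpolation=cv2.INTER_CUBIC)
cv2.imwrite('pics/c8.png',cv2.cvtColor(k,cv2.COLOR_RGB2BGR))"
```

```text
t 18.25 p [ 518.26 -366.04  183.27] rpy [ 3.1414e+00 -1.1000e-03 -1.2517e+00] F [-0.11 -0.5  -0.84] M [-0.002  0.007 -0.056] op 0.241 g 59.2 q [-0.62  0.38  1.62 -0.    1.14  2.21]
dp [-9.011 -2.08   0.021] rot [ 9.0000e-03 -8.0000e-03 -1.3341e+01] rows 9.25
```

Call:
{"method": "play_rows", "body": {
  "dp": [
    [-0.5,-0.12,0],
    [-1.3,-0.3,0],
    [-2.2,-0.5,0],
    [-3.1,-0.7,0],
    [-4.0,-0.92,0]
  ],
  "rot": [
    [0,0,-1.1],
    [0,0,-2.2],
    [0,0,-3.3],
    [0,0,-4.4],
    [0,0,-5.5]
  ]
}}

```text
clock: 18.72
eef_pos: [502.1, -200.8, 181.3]
tcp_rot: [3.141, 0.0, -0.671]
contact_force: [1.1, 0.2, -1.1]
opening: 0.248
grasp_force: 59.1
```

```bash
python3 -c "
from h import *
f=grab('scene');g=grab('top')
ims=[]
for im,(x,y) in ((f,(265,230)),(g,(300,195))):
    k=cv2.resize(im['color'][y:y+80,x:x+80],(400,400),interpolation=cv2.INTER_CUBIC)
    ims.append((255*(k/255.)**.7).astype('uint8'))
cv2.imwrite('pics/c9.png',cv2.cvtColor(np.hstack(ims),cv2.COLOR_RGB2BGR))
plan([484.2,2.3,182],8.33)"
```

```text
t 18.82 p [ 501.59 -197.7   181.31] rpy [-3.1413e+00  2.4000e-03 -6.6840e-01] F [ 0.28  0.46 -1.19] M [-0.004  0.058 -0.026] op 0.242 g 59.2 q [-0.38  0.24  1.83  0.    1.08  1.86]
dp [-3.44  -3.655 -0.008] rot [-0.012  0.02  -7.771] rows 5.02
```

View pics/c9.png

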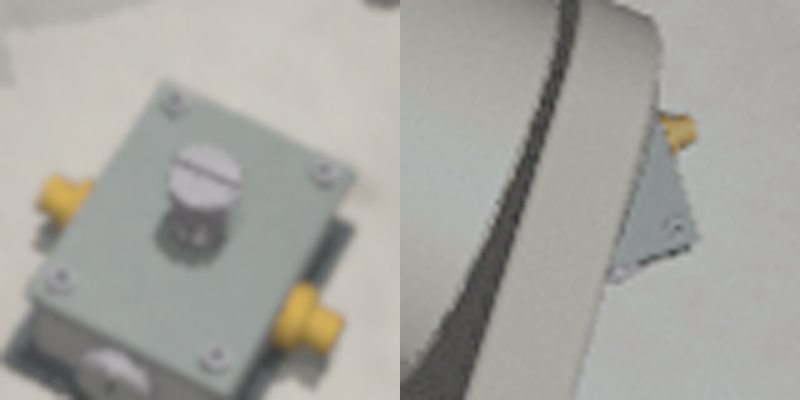

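```bash
python3 -c "
from h import *
f=grab('scene')
V=lambda x,y:(265+x/5-.4,230+y/5-.4)
def ang(p,z): q=plane(f,p,z); d=q[1]-q[0]; return np.degrees(np.arctan2(d[1],d[0])),q.mean(0)
print(ang([V(172,160),V(240,188)],81))
for e in ([V(163,82),V(355,172)],[V(30,296),V(222,390)],[V(30,296),V(163,82)],[V(222,390),V(355,172)]):print(ang(e,48))"
```

```text
(np.float64(-67.42706832579726), array([ 520.31781307, -363.52036326,   81.        ]))
(np.float64(-71.26112770169705), array([ 568.05465147, -348.08282567,   48.        ]))
(np.float64(-70.27769302091737), array([ 468.42097411, -381.26351607,   48.        ]))
(np.float64(19.802858792196357), array([ 505.69566132, -328.68571147,   48.        ]))
(np.float64(17.019050089205802), array([ 530.77996426, -400.66063027,   48.        ]))
```

Call:
{"method": "play_rows", "body": {
  "dp": [
    [-0.6,-0.66,0],
    [-1.2,-1.3,0],
    [-1.85,-1.97,0],
    [-2.5,-2.65,0],
    [-3.0,-3.2,0]
  ],
  "rot": [
    [0,0,-1.1],
    [0,0,-2.25],
    [0,0,-3.4],
    [0,0,-4.5],
    [0,0,-5.6]
  ]
}}

```text
clock: 19.28
eef_pos: [489.2, -26.1, 181.6]
tcp_rot: [3.141, -0.0, -0.086]
contact_force: [-0.2, 0.8, -1.4]
opening: 0.239
grasp_force: 59.3
```

```bash
python3 -c "
from h import *
plan2([484.2,2.3,182],8.33,4)"
```

```text
avg [ 4.89506e+02 -2.51420e+01  1.81627e+02 -1.00000e-03  7.59000e-01
 -9.83000e-01  1.80000e-02 -1.10000e-02  3.80000e-02 -4.83700e+00] sd [0.38 1.93 0.04 0.6  1.58 0.69 0.08 0.02 0.01 0.29]
19.4833 dp [-0.19  -0.672 -0.009] rotz -2.194
```

Call:
{"method": "play_rows", "body": {
  "dp": [
    [-0.07,-0.25,0],
    [-0.14,-0.5,0],
    [-0.19,-0.67,0],
    [-0.19,-0.67,0],
    [-0.19,-0.67,0]
  ],
  "rot": [
    [0,0,-1],
    [0,0,-2],
    [0,0,-2.2],
    [0,0,-2.2],
    [0,0,-2.2]
  ]
}}

```text
clock: 19.9
eef_pos: [484.5, -0.5, 181.5]
tcp_rot: [3.141, -0.0, 0.137]
contact_force: [0.3, -0.8, -0.5]
opening: 0.244
grasp_force: 59.4
```

Call:
{"method": "play_rows", "body": {
  "dp": [
    [0,0,0.1],
    [0,0,0.3],
    [0,0,0.5],
    [0,0,0.6],
    [0,0,0.6]
  ],
  "rot": [
    [0,0,0],
    [0,0,0],
    [0,0,0],
    [0,0,0],
    [0,0,0]
  ]
}}

```text
clock: 20.32
eef_pos: [483.2, 0.2, 155.9]
tcp_rot: [-3.141, 0.003, 0.141]
contact_force: [-0.6, -0.0, -1.0]
opening: 0.24
grasp_force: 59.4
```

```bash
python3 -c "
from h import *
plan2([484.2,2.3,120],8.33,8)"
```

```text
avg [ 4.84293e+02  3.24000e-01  1.57516e+02  1.69000e-01 -9.20000e-02
 -1.36600e+00  1.40000e-02 -2.00000e-03 -5.00000e-03  8.08200e+00] sd [0.3  0.05 0.4  0.42 0.38 0.5  0.03 0.04 0.02 0.01]
20.7167 dp [ 0.005 -0.049  0.938] rotz -0.041
```

Call:
{"method": "play_rows", "body": {
  "dp": [
    [0,-0.05,0],
    [0,-0.05,0.15],
    [0,-0.05,0.3],
    [0,-0.05,0.42],
    [0,-0.05,0.42]
  ],
  "rot": [
    [0,0,-0.04],
    [0,0,-0.04],
    [0,0,-0.04],
    [0,0,-0.04],
    [0,0,-0.04]
  ]
}}

```text
clock: 21.13
eef_pos: [483.0, 2.3, 139.3]
tcp_rot: [-3.141, 0.002, 0.145]
contact_force: [-0.8, -0.5, -0.2]
opening: 0.244
grasp_force: 59.4
```

Call:
{"method": "play_rows", "body": {
  "dp": [
    [0,0,0.05],
    [0,0,0.1],
    [0,0,0.15],
    [0,0,0.2],
    [0,0,0.25]
  ],
  "rot": [
    [0,0,0],
    [0,0,0],
    [0,0,0],
    [0,0,0],
    [0,0,0]
  ]
}}

```text
clock: 21.55
eef_pos: [484.0, 2.3, 130.6]
tcp_rot: [3.142, -0.0, 0.145]
contact_force: [0.4, 0.8, -0.5]
opening: 0.241
grasp_force: 59.4
```

```bash
python3 -c "
from h import *
plan2([484.2,2.3,82],8.33,4)"
```

```text
avg [ 4.83828e+02  2.30100e+00  1.30488e+02 -2.61000e-01  2.75000e-01
 -1.35000e+00  1.90000e-02 -1.40000e-02  3.00000e-03  8.32800e+00] sd [0.1  0.02 0.19 0.22 0.64 0.27 0.03 0.04 0.02 0.  ]
21.75 dp [9.000e-03 1.000e-03 1.212e+00] rotz -0.0
```

In the hole; lower on to just above the rest, then slowly.

Call:
{"method": "play_rows", "body": {
  "dp": [
    [0.01,0,0.25],
    [0.01,0,0.55],
    [0.01,0,0.85],
    [0.01,0,1.1],
    [0.01,0,1.18]
  ],
  "rot": [
    [0,0,0],
    [0,0,0],
    [0,0,0],
    [0,0,0],
    [0,0,0]
  ]
}}

```text
clock: 22.17
eef_pos: [483.2, 2.4, 81.7]
tcp_rot: [-3.141, 0.002, 0.145]
contact_force: [-1.2, 0.9, -0.8]
opening: 0.245
grasp_force: 59.4
```

Call:
{"method": "play_rows", "body": {
  "dp": [
    [0,0,0.01],
    [0,0,0.03],
    [0,0,0.05],
    [0,0,0.06],
    [0,0,0.06]
  ],
  "rot": [
    [0,0,0],
    [0,0,0],
    [0,0,0],
    [0,0,0],
    [0,0,0]
  ]
}}

```text
clock: 22.58
eef_pos: [484.7, 2.4, 81.5]
tcp_rot: [3.141, -0.001, 0.145]
contact_force: [-0.2, 0.4, -1.1]
opening: 0.242
grasp_force: 59.4
```

```bash
python3 -c "
from h import *
avg(4)"
```

```text
avg [ 4.84581e+02  2.38200e+00  8.14200e+01  6.31000e-01  1.20000e-01
 -1.09300e+00 -0.00000e+00  1.10000e-02 -4.00000e-03  8.32800e+00] sd [0.06 0.01 0.05 0.24 0.5  0.3  0.04 0.   0.02 0.  ]
```

Call:
{"method": "play_rows", "body": {
  "dp": [
    [0,0,0.02],
    [0,0,0.04],
    [0,0,0.06],
    [0,0,0.07],
    [0,0,0.07]
  ],
  "rot": [
    [0,0,0],
    [0,0,0],
    [0,0,0],
    [0,0,0],
    [0,0,0]
  ]
}}

```text
clock: 23.2
eef_pos: [484.2, 2.4, 78.2]
tcp_rot: [-3.142, 0.0, 0.145]
contact_force: [0.2, -0.8, -0.7]
opening: 0.236
grasp_force: 59.4
```

```bash
python3 -c "
from h import *
avg(4)"
```

```text
avg [ 4.84315e+02  2.36800e+00  7.82710e+01  1.55000e-01  1.35000e-01
 -7.70000e-01  2.50000e-02 -1.40000e-02  2.30000e-02  8.32800e+00] sd [0.03 0.01 0.04 0.36 0.05 0.14 0.02 0.02 0.03 0.  ]
```

Call:
{"method": "play_rows", "body": {
  "dp": [
    [0,0,0.008],
    [0,0,0.015],
    [0,0,0.02],
    [0,0,0.02]
  ],
  "rot": [
    [0,0,0],
    [0,0,0],
    [0,0,0],
    [0,0,0]
  ]
}}

```text
clock: 23.73
eef_pos: [484.5, 2.4, 78.0]
tcp_rot: [3.142, -0.0, 0.145]
contact_force: [-1.8, -1.0, 7.1]
opening: 0.241
grasp_force: 60.6
```

Call:
{"method": "play_rows", "body": {
  "dp": [
    [0,0,0],
    [0,0,0],
    [0,0,0],
    [0,0,0],
    [0,0,0]
  ],
  "rot": [
    [0,0,0],
    [0,0,0],
    [0,0,0],
    [0,0,0],
    [0,0,0]
  ],
  "fingers": 0.7
}}

```text
clock: 24.15
eef_pos: [484.4, 2.4, 77.5]
tcp_rot: [-3.142, 0.0, 0.145]
contact_force: [-0.4, 0.4, -0.1]
opening: 0.699
grasp_force: 0.0
```

Call:
{"method": "play_rows", "body": {
  "dp": [
    [0,0,-0.2],
    [0,0,-0.7],
    [0,0,-1.5],
    [0,0,-2.3],
    [0,0,-3.0]
  ],
  "rot": [
    [0,0,0],
    [0,0,0],
    [0,0,0],
    [0,0,0],
    [0,0,0]
  ]
}}

```text
clock: 24.57
eef_pos: [484.4, 2.4, 199.9]
tcp_rot: [3.141, -0.001, 0.145]
contact_force: [0.9, 0.3, -0.6]
opening: 0.697
grasp_force: 0.0
```

```bash
python3 -c "
from h import *
avg(3)
f=grab('scene')['color'].astype(int);o=cv2.cvtColor(cv2.imread('pics/scene0.png'),cv2.COLOR_BGR2RGB).astype(int)
for n,(x,y,w,h) in dict(driver=(158,138,22,38),stand=(145,160,60,45),coupler=(205,228,40,25),cap=(332,214,22,18)).items():
    d=np.abs(f-o)[y:y+h,x:x+w].max(2); print(n,(d>50).sum(),w*h)
d=lambda im:np.argwhere((im[135:175,158:182].max(2)<40)).mean(0)
print(d(f),d(o))"
```

```text
avg [ 4.86970e+02  2.38200e+00  2.02636e+02  1.13200e+00 -1.82000e-01
  1.63800e+00 -2.30000e-02 -1.60000e-02 -7.00000e-03  8.32900e+00] sd [0.63 0.01 1.92 0.76 0.17 2.2  0.02 0.07 0.01 0.  ]
driver 124 836
stand 332 2700
coupler 0 1000
cap 0 396
[21.0031348  11.00940439] [20.89 10.99]
```

```bash
python3 -c "
from h import *
avg(6); print(r.sign_off())"
```

```text
avg [ 4.83629e+02  2.38300e+00  1.96694e+02 -8.00000e-03 -2.50000e-02
  3.30000e-02  2.00000e-03  1.00000e-03  1.20000e-02  8.32900e+00] sd [0.19 0.01 0.37 0.36 0.23 0.61 0.02 0.04 0.02 0.  ]
the job is handed in; nothing more can be done
None
```

The lock screw is fully home: from its slot angle in the camera image, it is at about 1.5 rad. The driver is back in its stand, blade down, the air coupler and air cap are where they were, and the job is handed in.

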